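# Show the bare patch on a freshly glazed bowl

## Task

Turn the banding wheel by leading its head round with a fingertip until the bare brown patch on the pale-blue bowl's rim faces straight across the bench, away from you, to the colleague who will touch it up. Then point at the patch: bring your fingertips to one or two centimetres above it, hold still there for two seconds and finish still pointing. The glaze is wet, so never touch the bowl or make it slide off the middle of the wheel, and leave everything else on the bench alone.

Things in the scene. Friction and masses are not known exactly. Their poses are not given: they have to be found in the camera images.
- patch (a point): The bare patch: a terracotta-brown place about 55 mm wide where the pale-blue glaze is missing, running over the rim of the bowl and up to 30 mm down its wall inside and out. The point lies on top of the rim in the middle of the patch, 64 mm from the bowl's axis and 50 mm above its foot.
- bowl: The freshly glazed pale-blue bowl, open side up, standing loose on the wheel head within 5 mm of its centre: 136 mm across the rim, 68 mm across the foot, 50 mm high, wall 6 mm, about 0.26 kg (varies). It turns with the wheel by friction alone. Origin at the centre of its foot, z up, its x axis points to the bare patch.
- wheel: Banding wheel (a potter's hand turntable): heavy dark cast-iron foot 176 mm across that does not move, with the turning head above. Origin on the bench under the upright turning axis; its axes are parallel to the world's.
- wheel_top (a point): Centre of the wheel head's flat upper face, 110 mm above the bench, on the turning axis. The head is a round aluminium disc 280 mm across with an edge 14 mm thick; around the bowl a flat ring from 70 to 140 mm radius is free for a fingertip.
- wheel_head (a joint): Angle of the wheel head, growing anticlockwise seen from above; turns both ways without stop and stays where it is left (friction 0.03 N m). Its start value says nothing about the patch. A closed fingertip laid on the flat ring at 115 to 125 mm radius with 5 N or more and led round in short straight steps carries it along; fingers closing along the rim keep clear of the bowl.
- bowl_cream: Bystander: cream bowl lying upside down on the 20 mm thick wooden ware board, 108 mm across, 50 mm high. Origin at the centre of its underside.
- bowl_grey: Bystander: grey bowl lying upside down on the 20 mm thick wooden ware board, 108 mm across, 50 mm high. Origin at the centre of its underside.
- jar_blue: Bystander: glaze jar with blue cap, 72 mm across, 85 mm high. Origin at the centre of its underside.
- jar_green: Bystander: glaze jar with green cap, 72 mm across, 85 mm high. Origin at the centre of its underside.
- water_cup: Bystander: white open cup, 76 mm across, 85 mm high. Origin at the centre of its underside.
- brush: Bystander: brush 200 mm long lying on the bench. Origin near its middle, x axis along it.

How it is judged:
By the outcome, as a careful person would: the job done as asked, in the order asked, and still so for the second after the job is handed in, with the robot touching nothing.
It also fails if it takes over 64 s, if anything falls off the work surface, if the arm or the gripper's body presses on something with over 40 N, if the wrist force passes 120 N, or if a joint passes its speed limit or range.

## Robot

A 6-joint arm with a two-finger parallel gripper is mounted at the origin on the work surface. World frame = base frame: x ahead of the robot, y to its left, z up, the work surface at z = 0. Lengths are in m, angles in rad, forces in N, time in s.
With the tool pointing down it reaches from about 0.35 to 0.875 m from the base axis. Payload 4.2 kg.
Tool frame: the origin (TCP) lies between the finger pads, 19 mm behind the fingertips; this is the grasp point; z points along the fingers, y is the line along which they close (so a half turn about z gives the same grasp; the last joint's range is limited). The gripper opens to 87 mm and grips with 3 to 60 N. Pads are 19 mm wide; open, the fingers measure 117 mm over their backs; the gripper's body (75 mm by 190 mm) begins 51 mm behind the grasp point.
Start: joints at [-0.845, 0.385, 0.008, 0, -1.194, -0.259], TCP at [0.281, -0.558, 0.241] pointing down, gripper open.
Joint ranges: [-3.14, 3.14], [-1.21, 2.06], [-1.07, 1.41], [-3.16, 2.05], [-2.99, -0.16], [-3.1, 3.1]. Speed limits (rad/s): [2.79, 2.79, 3.14, 3.14, 3.14, 3.14].

## Interface

Orientations are given as a 3x3 rotation matrix whose columns are the frame's x, y, z axes.
In Python, from cell import readout, get_image, calibration, r gives the robot as it stands. The module is installed in compiled form; this text tells all that it offers.
- The arm moves only by the shell command python3 -m jog 'ROWS' [FORCE]. ROWS is text: rows parted by semicolons, each of 7 numbers parted by spaces: the shift along the world's x, y, z in cm, then the turn, a rotation vector about the world's x, y, z in rad, then the closure in counts, from 0 (fully open) to 255 (shut). A call has exactly 5 rows; each row is the pose to reach, as a shift and turn from the pose commanded when the call began; what a row does not reach only later rows make up. A row lasts 1/8 s, in which the tool goes at most 62.5 mm and 10.7 degrees, less where a joint would pass 70% of its speed; a pose out of reach is approached as far as the arm can. A call with a gripper value outside its range is refused whole. The fingers move at their own pace and stop on an object; FORCE is the grip in N (left out, the last holds). Time passes only in rows, so rows that repeat a pose let the fingers close, or fill a call up. It gives the time, the measured TCP pose, the force, the opening and the grip force at its end, in the units of the state.
- readout.get_obs(): the state, without advancing time (a new reading comes with each control period).
- get_image(name): name is "scene" or "top"; returns (picture, depth): 400x640x3 uint8, red, green, blue; 400x640 float32, m along the optical axis (not along the pixel's ray), 0 where there is no reading.
- calibration(name): a dict with "fx", "fy", "cx", "cy" (pixels), "R" (3x3) and "t" (3): a world point X has camera coordinates R X + t. Camera axes: x right, y down, z forward; pixel columns grow to the right and rows downward; lengths in m; the calibration is good to about 2 mm. A picture is of the moment at which its call begins. calibration takes no time and is no camera call.
- r.sign_off(): hands the job in; it is judged then, once.
The state is a dict: "time": time; "qpos": joint angles; "dq": joint speeds; "joint_torque": joint torques, N m; "eef_pos": TCP position; "eef_rot": TCP orientation; "wrist_force": force on the tool from outside, world axes, zero at the start; "wrist_torque": the same for the moment, N m; "opening": opening from 0.0 (shut) to 1.0 (fully open); "grip_force": force on a finger pad.
Only numpy, scipy, OpenCV 4.12 (cv2) and the standard library are available. Lean on these libraries where they do the work, as an engineer would, in place of code of your own. Each camera call takes 0.05 s, during which the arm holds its last target. There are 200 camera calls.

## Working session

There is one attempt and no reset: what is moved stays moved. The work goes in short steps, Python scripts to look and compute and a shell command to move; the robot and the scene stay as the last step left them, time stands still between calls to the robot, and variables do not carry over. Pictures are saved under pics/ and viewed, at most 10 in all, crops included, and the job is handed in when it is done.

```bash
mkdir -p pics
python3 - <<'E'
from cell import readout,get_image,calibration
import cv2,numpy as np
for n in("scene","top"):
    im,d=get_image(n); np.savez(f"pics/{n}0.npz",im=im,d=d); cv2.imwrite(f"pics/{n}0.png",im[:,:,::-1])
    c=calibration(n);print(n,c["fx"],c["cx"],c["cy"],np.round(c["R"],3).tolist(),np.round(-c["R"].T@c["t"],3))
o=readout.get_obs();print(o["time"],o["eef_pos"],np.round(o["eef_rot"],3),o["opening"])
E
```

```text
scene 392.1428022752447 319.4143604213102 205.88889322517375 [[0.722, 0.692, -0.005], [0.576, -0.605, -0.551], [-0.384, 0.394, -0.835]] [ 1.018 -0.483  1.178]
top 411.9180715047567 321.1892753059373 195.8505119424161 [[0.003, -1.0, 0.017], [-0.997, -0.004, -0.081], [0.081, -0.016, -0.997]] [0.414 0.009 1.335]
0.1 [ 0.28105814 -0.55766312  0.24024371] [[-0.893 -0.45  -0.001]
 [-0.45   0.893  0.002]
 [ 0.     0.002 -1.   ]] 0.998454131848501
```

View pics/top0.png

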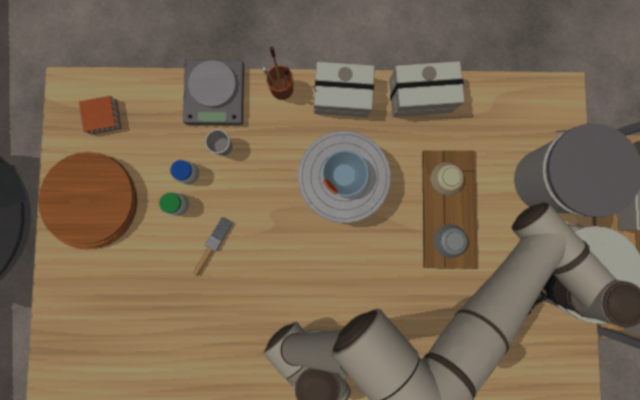

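View pics/scene0.png

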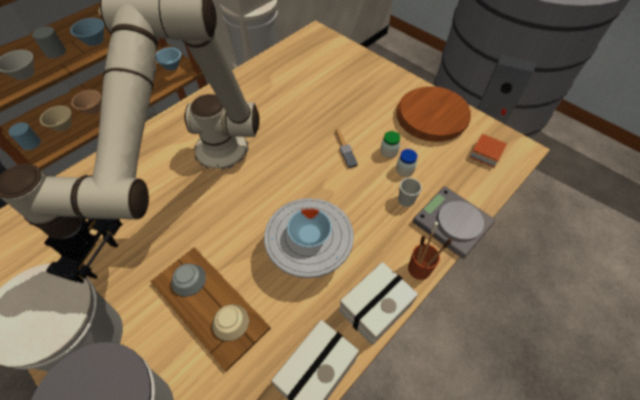

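The top view shows the wheel head near (345,177), the bowl at (346,175), and the patch near (330,187), so it faces left and towards the robot. The ware board is to the right at (450,210) and the boxes are behind. Next I'll measure these.

```bash
cat > h.py <<'E'
from cell import readout,get_image,calibration
import cv2,numpy as np
def ray(n,uv,z):
    c=calibration(n);uv=np.atleast_2d(uv).astype(float)
    d=np.c_[(uv[:,0]-c["cx"])/c["fx"],(uv[:,1]-c["cy"])/c["fy"],np.ones(len(uv))]@c["R"]
    o=-c["R"].T@c["t"]; return o+d*((z-o[2])/d[:,2])[:,None]
def circ(p):
    A=np.c_[2*p[:,:2],np.ones(len(p))];s=np.linalg.lstsq(A,(p[:,:2]**2).sum(1),rcond=None)[0]
    return s[:2],np.sqrt(s[2]+s[0]**2+s[1]**2)
def big(m,c=None):
    cs=cv2.findContours(m.astype(np.uint8),cv2.RETR_EXTERNAL,cv2.CHAIN_APPROX_NONE)[0]
    return max(cs,key=cv2.contourArea)[:,0]
def look(n,im,W,hub=0.16):
    """W approx wheel centre xy: bowl centre, patch"""
    hsv=cv2.cvtColor(im,cv2.COLOR_RGB2HSV).astype(int)
    v,u=np.mgrid[:400,:640];P=ray(n,np.c_[u.ravel(),v.ravel()],0.16).reshape(400,640,3)
    r=np.hypot(P[...,0]-W[0],P[...,1]-W[1])
    H,S,V=hsv[...,0],hsv[...,1],hsv[...,2]
    br=(r<.10)&((H<15)|(H>170))&(S>90)
    bl=(r<.10)&(H>85)&(H<115)&(S>50)
    return P,br,bl
E
python3 - <<'E'
from h import *
W=np.array([.47,-.05])
for n in("top","scene"):
    f=np.load(f"pics/{n}0.npz");im,d=f["im"],f["d"]
    c=calibration(n)
    v,u=np.mgrid[:400,:640]
    X=(np.stack([(u-c["cx"])/c["fx"]*d,(v-c["cy"])/c["fy"]*d,d],-1)-c["t"])@c["R"]
    r=np.hypot(X[...,0]-W[0],X[...,1]-W[1])
    m=(d>0)&(r<.2)&(abs(X[...,2]-.11)<.012)
    k=big(m);p=ray(n,k,.11);print(n,"wheel",circ(cv2.convexHull(p[:,:2].astype(np.float32))[:,0].astype(float)),"z",np.median(X[m][:,2]))
    W2=circ(p)[0]
    m=(d>0)&(r<.2)&(X[...,2]>.145)&(X[...,2]<.18)
    k=big(m);p=ray(n,k,.16);print(" rim",circ(p),len(k))
    P,br,bl=look(n,im,W2)
    print(" brown",br.sum(),P[br].mean(0),np.c_[u[br],v[br]].mean(0)," blue",bl.sum(),circ(ray(n,big(bl|br),.16)))
    if n=="top":
        m=(d>0)&(X[...,2]>.02)&(X[...,2]<.4)
        for s in [(.3,-.3),]:
            mm=m&(X[...,1]<-.17)&(X[...,1]>-.4)&(X[...,0]>.25)&(X[...,0]<.65);q=X[mm];print("board side",q.min(0),q.max(0))
        mm=m&(X[...,0]>.62)&(X[...,1]<.1)&(X[...,1]>-.4);q=X[mm];print("boxes",q.min(0),q.max(0))
    q=im[int(190-60):int(190+60),240:400] if 0 else None
    x0,y0=np.c_[u[br],v[br]].mean(0).astype(int)
    cv2.imwrite(f"pics/{n}crop.png",cv2.resize(im[y0-40:y0+40,x0-50:x0+50,::-1],None,fx=5,fy=5,interpolation=2))
a=cv2.imread("pics/topcrop.png");b=cv2.imread("pics/scenecrop.png");cv2.imwrite("pics/crops.png",cv2.resize(np.hstack([a,b]),(800,320)))
E
```

```text
top wheel (array([ 0.5576879 , -0.07345948]), np.float64(0.12953563826359896)) z 0.11094966007336815
 rim (array([ 0.57721486, -0.07823676]), np.float64(0.06599012960621074)) 130
 brown 94 [ 0.53779871 -0.03499111  0.16      ] [329.93617021 185.96808511]  blue 1412 (array([ 0.57857581, -0.08102138]), np.float64(0.0603059678975864))
board side [ 0.29554522 -0.39999864  0.02000292] [ 0.6498738  -0.17000211  0.1182829 ]
boxes [ 0.62001169 -0.39994087  0.02001538] [0.93364396 0.09942068 0.23219805]
scene wheel (array([ 0.55963423, -0.07478166]), np.float64(0.12953683471336624)) z 0.11158030414826482
 rim (array([ 0.57668985, -0.07629522]), np.float64(0.06580523897224942)) 118
 brown 126 [ 0.54421603 -0.04032711  0.16      ] [309.65873016 212.50793651]  blue 1058 (array([ 0.58172037, -0.08252061]), np.float64(0.05798323307544188))
```

View pics/crops.png

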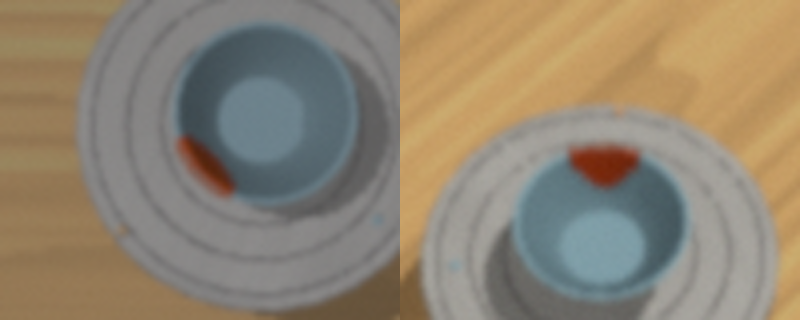

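```bash
cat >> h.py <<'E'
def meas(n,im,d,W=(.577,-.077),wheel=True):
    c=calibration(n);v,u=np.mgrid[:400,:640]
    X=(np.stack([(u-c["cx"])/c["fx"]*d,(v-c["cy"])/c["fy"]*d,d],-1)-c["t"])@c["R"]
    r=np.hypot(X[...,0]-W[0],X[...,1]-W[1]); out={}
    if wheel:
        m=(d>0)&(r<.17)&(abs(X[...,2]-.11)<.02)
        h=cv2.convexHull(big(m))[:,0];out["wheel"]=circ(ray(n,h,.11))
    m=(d>0)&(r<.09)&(X[...,2]>.145)&(X[...,2]<.18)
    k=big(m);B,R=circ(ray(n,k,.16));out["bowl"]=(B,R)
    P,br,bl=look(n,im,B)
    q=P[br][:,:2]-B;rr=np.hypot(*q.T)
    q=q[(rr>.05)&(rr<.074)]
    a=np.unwrap(np.arctan2(q[:,1],q[:,0]))
    out["patch"]=(len(a),np.degrees(np.arctan2(*q.mean(0)[::-1])),np.degrees((a.min()+a.max())/2),np.degrees(np.ptp(a)))
    return out
E
python3 - <<'E'
from h import *
for n in("top","scene"):
    f=np.load(f"pics/{n}0.npz");print(n,meas(n,f["im"],f["d"]))
    # obstacles
f=np.load("pics/top0.npz");d=f["d"];c=calibration("top");v,u=np.mgrid[:400,:640]
X=(np.stack([(u-c["cx"])/c["fx"]*d,(v-c["cy"])/c["fy"]*d,d],-1)-c["t"])@c["R"]
for a,b in(((312,376),(62,115)),((390,466),(60,115)),((420,480),(150,268)),((265,295),(45,100))):
    q=X[b[0]:b[1],a[0]:a[1]].reshape(-1,3);q=q[(q[:,2]>.015)&(q[:,2]<.4)];print(np.percentile(q,[2,98],0).round(3).tolist())
E
```

```text
top {'wheel': (array([ 0.57437421, -0.07963702]), np.float64(0.13897604993928594)), 'bowl': (array([ 0.57721486, -0.07823676]), np.float64(0.06599012960621074)), 'patch': (94, np.float64(132.3475352783761), np.float64(132.0735275108318), np.float64(46.89534708626482))}
scene {'wheel': (array([ 0.57601816, -0.07934918]), np.float64(0.14014568035360236)), 'bowl': (array([ 0.57668985, -0.07629522]), np.float64(0.06580523897224942)), 'patch': (70, np.float64(132.66925599771778), np.float64(132.78025448793346), np.float64(52.63246438099269))}
[[0.786, -0.167, 0.032], [0.924, 0.006, 0.105]]
[[0.788, -0.436, 0.026], [0.92, -0.239, 0.124]]
[[0.302, -0.508, 0.016], [0.665, -0.344, 0.072]]
[[0.839, 0.08, 0.019], [0.917, 0.156, 0.229]]
```

Both views agree: wheel centre (0.575,-0.0795), bowl (0.577,-0.077), patch at 132.4°. I'll turn the head 132° clockwise, leading along the near side from 246° to 114°. First I approach the start point with the fingers closing.

```bash
python3 -m jog '3 4.5 0 0 0 0.14 255; 6 9 0 0 0 0.28 255; 9 13.5 0 0 0 0.42 255; 12 18 0 0 0 0.56 255; 15 22.5 0 0 0 0.686 255' 20; python3 -m jog '3 4.5 0 0 0 0 255; 6 9 0 0 0 0 255; 9.5 14.4 0 0 0 0 255; 9.5 14.4 -3 0 0 0 255; 9.5 14.4 -6 0 0 0 255'
```

```text
time: 0.72
eef_pos: [0.4318, -0.3314, 0.2409]
eef_rot: [[-0.402, -0.916, -0.0], [-0.916, 0.402, 0.0], [-0.0, 0.001, -1.0]]
wrist_force: [1.1, 0.4, 0.8]
opening: 0.523
grip_force: 0.0
time: 1.35
eef_pos: [0.5267, -0.1878, 0.1803]
eef_rot: [[-0.404, -0.915, 0.0], [-0.915, 0.404, 0.0], [-0.0, 0.0, -1.0]]
wrist_force: [0.4, -0.0, 0.7]
opening: 0.02
grip_force: 0.0
```

```bash
python3 -m jog '0 0 -2 0 0 0 255; 0 0 -4 0 0 0 255; 0 0 -4.6 0 0 0 255; 0 0 -4.8 0 0 0 255; 0 0 -5 0 0 0 255'; python3 -m jog '0 0 -0.1 0 0 0 255; 0 0 -0.2 0 0 0 255; 0 0 -0.2 0 0 0 255;0 0 -0.2 0 0 0 255;0 0 -0.2 0 0 0 255'
```

```text
time: 1.98
eef_pos: [0.5268, -0.1892, 0.1319]
eef_rot: [[-0.406, -0.914, 0.002], [-0.914, 0.406, -0.0], [-0.0, -0.001, -1.0]]
wrist_force: [-0.8, 0.5, 0.2]
opening: 0.003
grip_force: 0.0
time: 2.6
eef_pos: [0.5263, -0.1891, 0.1293]
eef_rot: [[-0.406, -0.914, 0.0], [-0.914, 0.406, -0.0], [-0.0, -0.0, -1.0]]
wrist_force: [-0.5, -1.0, 0.1]
opening: 0.005
grip_force: 0.0
```

```bash
python3 -m jog '0 0 -0.05 0 0 0 255; 0 0 -0.1 0 0 0 255; 0 0 -0.15 0 0 0 255;0 0 -0.2 0 0 0 255;0 0 -0.2 0 0 0 255'
python3 - <<'E'
import numpy as np
from cell import readout
p=readout.get_obs()["eef_pos"][:2]-[.575,-.0795];print(np.hypot(*p),np.degrees(np.arctan2(*p[::-1])))
f=np.radians(-114-6*np.arange(0,26));q=np.c_[np.cos(f),np.sin(f)]*12
for i in range(0,25,5):print([ (q[i+j]-q[i]).round(2).tolist() for j in range(1,6)])
E
```

```text
time: 3.22
eef_pos: [0.5277, -0.1897, 0.1291]
eef_rot: [[-0.405, -0.914, 0.004], [-0.914, 0.405, -0.002], [-0.0, -0.004, -1.0]]
wrist_force: [-1.5, -0.6, 7.2]
opening: 0.005
grip_force: 3.8
0.11990997087379221 -113.24861385552099
[[-1.12, 0.57], [-2.17, 1.25], [-3.15, 2.04], [-4.04, 2.93], [-4.83, 3.91]]
[[-0.68, 1.05], [-1.25, 2.17], [-1.7, 3.35], [-2.03, 4.56], [-2.23, 5.8]]
[[-0.07, 1.25], [0.0, 2.51], [0.2, 3.75], [0.52, 4.96], [0.97, 6.14]]
[[0.57, 1.12], [1.25, 2.17], [2.04, 3.15], [2.93, 4.04], [3.91, 4.83]]
[[1.05, 0.68], [2.17, 1.25], [3.35, 1.7], [4.56, 2.03], [5.8, 2.23]]
```

7 N contact. Now lead the head clockwise.

```bash
python3 -m jog '-1.12 0.57 -0.05 0 0 -0.105 255; -2.17 1.25 -0.05 0 0 -0.21 255; -3.15 2.04 -0.05 0 0 -0.315 255; -4.04 2.93 -0.05 0 0 -0.42 255; -4.83 3.91 -0.05 0 0 -0.524 255'
python3 - <<'E'
from h import *
import numpy as np
p=readout.get_obs()["eef_pos"][:2]-[.575,-.0795];print(np.hypot(*p),np.degrees(np.arctan2(*p[::-1])))
for n in("scene","top"):
    im,d=get_image(n);cv2.imwrite(f"pics/{n}1.png",im[:,:,::-1])
    try: print(n,meas(n,im,d,wheel=False))
    except Exception as e:print(n,e)
E
```

```text
time: 3.85
eef_pos: [0.479, -0.1507, 0.1291]
eef_rot: [[-0.81, -0.586, 0.004], [-0.586, 0.81, -0.002], [-0.002, -0.004, -1.0]]
wrist_force: [-1.5, -1.6, 10.8]
opening: 0.005
grip_force: 5.5
0.11947722950444674 -143.43607452322004
scene {'bowl': (array([ 0.57720439, -0.07775508]), np.float64(0.06586209324016844)), 'patch': (73, np.float64(102.08821674899836), np.float64(101.54023825962975), np.float64(52.67501367633852))}
top {'bowl': (array([ 0.57819165, -0.0794552 ]), np.float64(0.05948259712344098)), 'patch': (85, np.float64(102.4526503394391), np.float64(102.98898341747874), np.float64(43.584928603048745))}
```

The patch went from 132.4° to 102.2°, and the bowl stayed centred. Continuing.

```bash
python3 -m jog '-0.68 1.05 0 0 0 -0.105 255; -1.25 2.17 0 0 0 -0.21 255; -1.70 3.35 0 0 0 -0.315 255; -2.03 4.56 0 0 0 -0.42 255; -2.23 5.8 0 0 0 -0.524 255'; python3 -m jog '-0.07 1.25 0 0 0 -0.105 255; 0 2.51 0 0 0 -0.21 255; 0.2 3.75 0 0 0 -0.315 255; 0.52 4.96 0 0 0 -0.42 255; 0.97 6.14 0 0 0 -0.524 255'
python3 - <<'E'
from h import *
import numpy as np
p=readout.get_obs()["eef_pos"][:2]-[.575,-.0795];print(np.hypot(*p),np.degrees(np.arctan2(*p[::-1])))
for n in("scene",):
    im,d=get_image(n);cv2.imwrite(f"pics/{n}2.png",im[:,:,::-1])
    print(n,meas(n,im,d,wheel=False))
E
```

```text
time: 4.58
eef_pos: [0.4565, -0.0922, 0.129]
eef_rot: [[-0.995, -0.102, 0.003], [-0.102, 0.995, -0.001], [-0.002, -0.002, -1.0]]
wrist_force: [-2.1, 0.9, 12.7]
opening: 0.002
grip_force: 6.6
time: 5.2
eef_pos: [0.4661, -0.0303, 0.1291]
eef_rot: [[-0.912, 0.409, 0.002], [0.409, 0.912, -0.0], [-0.002, 0.001, -1.0]]
wrist_force: [-2.6, 0.1, 14.0]
opening: 0.004
grip_force: 6.8
0.1194688226600526 155.6624360056262
scene {'bowl': (array([ 0.57615696, -0.08011881]), np.float64(0.06583482079059168)), 'patch': (84, np.float64(38.748870949515926), np.float64(40.26794521762413), np.float64(53.981990089808946))}
```

```bash
python3 -m jog '0.57 1.12 0.03 0 0 -0.105 255; 1.25 2.17 0.03 0 0 -0.21 255; 2.04 3.15 0.04 0 0 -0.315 255; 2.93 4.04 0.04 0 0 -0.42 255; 3.91 4.83 0.04 0 0 -0.524 255'
python3 - <<'E'
from h import *
import numpy as np
p=readout.get_obs()["eef_pos"][:2]-[.575,-.0795];print(np.hypot(*p),np.degrees(np.arctan2(*p[::-1])))
for n in("scene","top"):
    im,d=get_image(n);cv2.imwrite(f"pics/{n}3.png",im[:,:,::-1])
    try: print(n,meas(n,im,d,wheel=False))
    except Exception as e:print(n,e)
E
```

```text
time: 5.88
eef_pos: [0.5063, 0.0184, 0.1291]
eef_rot: [[-0.585, 0.811, 0.004], [0.811, 0.585, 0.001], [-0.002, 0.004, -1.0]]
wrist_force: [-0.7, -1.2, 6.9]
opening: 0.006
grip_force: 4.0
0.1196120539906195 125.04885504713673
scene {'bowl': (array([ 0.57462597, -0.08051684]), np.float64(0.06598885931076146)), 'patch': (74, np.float64(10.53104154217959), np.float64(11.208958182422066), np.float64(49.17589392797078))}
top {'bowl': (array([ 0.57415577, -0.08319238]), np.float64(0.060048212538302045)), 'patch': (91, np.float64(13.510444682726813), np.float64(12.474168142416419), np.float64(49.94647774145161))}
```

View pics/scene3.png

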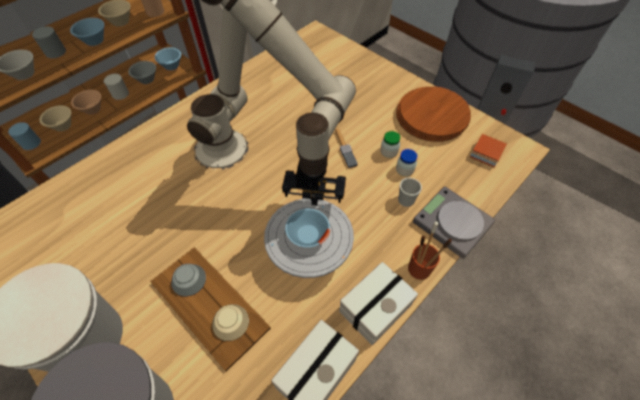

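The view shows the fingertip on the ring beside the bowl at (315,195), and the patch at (324,238) with about 11° left. I'll finish the turn, settle and lift.

```bash
python3 -m jog '0.6 0.4 0 0 0 -0.06 255; 1.2 0.75 0 0 0 -0.115 255; 1.7 1.0 0 0 0 -0.165 255; 2.0 1.13 0 0 0 -0.192 255; 2.0 1.13 0 0 0 -0.192 255';python3 -m jog '0 0 0.2 0 0 0 255; 0 0 0.5 0 0 0 255; 0 0 2 0 0 0 255; -0.5 1 6 0 0 0 255; -1 2 10 0 0 0 255';python3 - <<'E'
from h import *
for n in("scene","top"):
    im,d=get_image(n);cv2.imwrite(f"pics/{n}4.png",im[:,:,::-1])
    try: print(n,meas(n,im,d,wheel=n=="scene"))
    except Exception as e:print(n,e)
E
```

```text
time: 6.6
eef_pos: [0.5266, 0.0298, 0.1291]
eef_rot: [[-0.423, 0.906, 0.005], [0.906, 0.423, 0.001], [-0.001, 0.005, -1.0]]
wrist_force: [-1.1, 0.6, 7.4]
opening: 0.005
grip_force: 4.2
time: 7.22
eef_pos: [0.5156, 0.0456, 0.2288]
eef_rot: [[-0.427, 0.904, -0.003], [0.904, 0.427, 0.005], [0.006, -0.0, -1.0]]
wrist_force: [0.1, 0.3, 1.0]
opening: 0.007
grip_force: 0.0
scene {'wheel': (array([ 0.57603549, -0.07930527]), np.float64(0.14002109229214318)), 'bowl': (array([ 0.57398992, -0.080632  ]), np.float64(0.06615664112858163)), 'patch': (67, np.float64(-1.6208513115956245), np.float64(0.09163578537756821), np.float64(49.40860163665774))}
top {'bowl': (array([ 0.57435632, -0.08269478]), np.float64(0.06579935691614493)), 'patch': (88, np.float64(2.5831547000879285), np.float64(2.0327476557789517), np.float64(50.418928029514014))}
```

The patch faces +x to about 1°: cameras say between -1.6° and 2.6°, and dead reckoning says -0.4°. Now pointing at the patch, (0.638,-0.081,0.16), with the TCP going to z≈0.194.

```bash
python3 -m jog '2.5 -2.6 0.5 0 0 0 255; 5.5 -5.7 0.5 0 0 0 255; 8.5 -8.8 0.5 0 0 0 255; 11 -11.5 0.5 0 0 0 255; 12.2 -12.7 0 0 0 0 255'; python3 -m jog '0 0 -1 0 0 0 255; 0 0 -2 0 0 0 255; 0 0 -3 0 0 0 255; 0 0 -3.5 0 0 0 255; 0 0 -3.5 0 0 0 255'
python3 - <<'E'
from h import *
for n in("scene","top"):
    im,d=get_image(n);cv2.imwrite(f"pics/{n}5.png",im[:,:,::-1])
    if n=="scene":cv2.imwrite("pics/p5.png",cv2.resize(im[150:290,230:400,::-1],None,fx=4,fy=4,interpolation=2))
    try: print(n,meas(n,im,d,wheel=False))
    except Exception as e:print(n,e)
E
```

```text
time: 7.95
eef_pos: [0.6387, -0.0829, 0.2267]
eef_rot: [[-0.425, 0.905, -0.002], [0.905, 0.425, 0.005], [0.006, 0.0, -1.0]]
wrist_force: [0.2, -0.2, -0.5]
opening: 0.009
grip_force: 0.0
time: 8.57
eef_pos: [0.6376, -0.0811, 0.1918]
eef_rot: [[-0.427, 0.904, -0.003], [0.904, 0.427, 0.005], [0.006, -0.0, -1.0]]
wrist_force: [-0.2, -0.1, -0.1]
opening: 0.004
grip_force: 0.0
scene {'bowl': (array([ 0.57591694, -0.08419632]), np.float64(0.06002553165426733)), 'patch': (65, np.float64(37.793454667887495), np.float64(64.8946178588773), np.float64(174.41486684875653))}
top {'bowl': (array([ 0.57300264, -0.08231965]), np.float64(0.06043982511332546)), 'patch': (3, np.float64(23.671522147992313), np.float64(23.606189589789942), np.float64(2.6852174949444))}
```

View pics/p5.png

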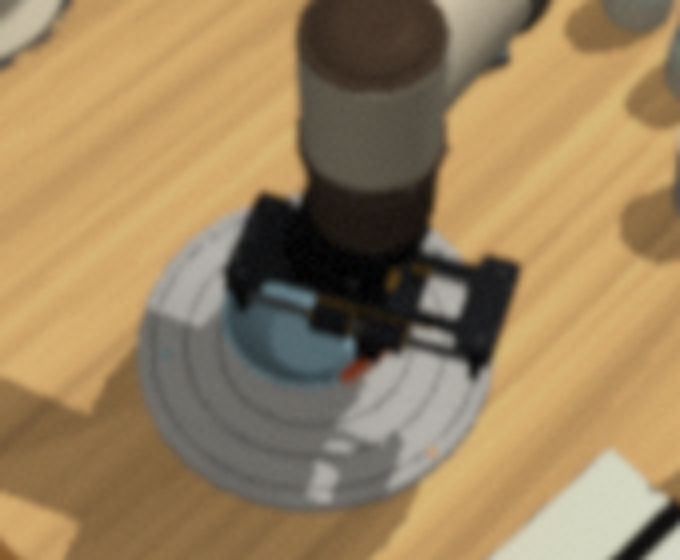

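View pics/top5.png

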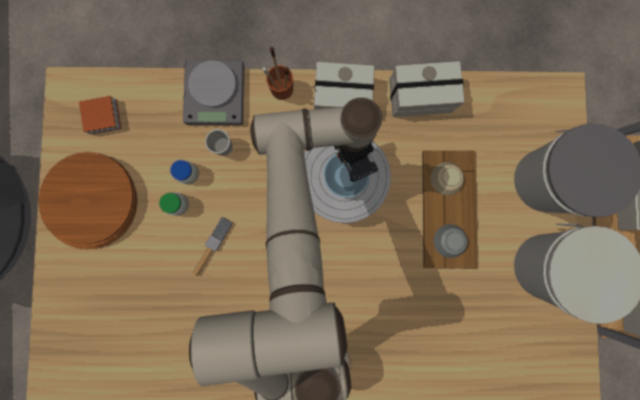

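The fingertips hang just above the patch (crop at about (365,350)), about 13 mm clear. I'll raise them 2 mm to centre the band, then hold.

```bash
python3 -m jog '0 0 0.2 0 0 0 255; 0 0 0.2 0 0 0 255; 0 0 0.2 0 0 0 255; 0 0 0.2 0 0 0 255; 0 0 0.2 0 0 0 255'; for i in 1 2 3 4 5; do python3 -m jog '0 0 0 0 0 0 255; 0 0 0 0 0 0 255; 0 0 0 0 0 0 255; 0 0 0 0 0 0 255; 0 0 0 0 0 0 255' | sed -n '1,2p;4p'; done; python3 -c "
from cell import r
print(r.sign_off())"
```

```text
time: 9.3
eef_pos: [0.6379, -0.0815, 0.1941]
eef_rot: [[-0.427, 0.904, -0.002], [0.904, 0.427, 0.005], [0.006, 0.0, -1.0]]
wrist_force: [-0.6, -0.5, -0.2]
opening: 0.004
grip_force: 0.0
time: 9.93
eef_pos: [0.6379, -0.0815, 0.1941]
wrist_force: [0.0, -0.1, -1.1]
time: 10.55
eef_pos: [0.6379, -0.0814, 0.1941]
wrist_force: [-0.2, 0.1, 0.3]
time: 11.18
eef_pos: [0.6379, -0.0815, 0.1941]
wrist_force: [-0.3, -0.5, -0.5]
time: 11.8
eef_pos: [0.6379, -0.0815, 0.1941]
wrist_force: [0.8, -0.2, 0.6]
time: 12.42
eef_pos: [0.6379, -0.0815, 0.1941]
wrist_force: [-0.8, 0.1, -0.1]
the job is handed in; nothing more can be done
None
```

I turned the wheel about 133° clockwise so the patch faces straight across the bench, within 1–3° by camera and arm tracking; the fingertips held still about 15 mm above it for 3 s, never contacting the bowl, and the job is handed in still pointing at 12.4 s.

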